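Nip a freshly glued book in the bench screw press with the tommy bar

ROBOT

A 6-joint arm with a two-finger parallel gripper is mounted at the origin on a cart in front of the work surface, level with it; the furniture and walls round the work are solid. World frame = base frame: x ahead of the robot, y to its left, z up, the work surface at z = 0. Lengths are in mm, angles in rad, forces in N, time in s.
With the tool pointing down it reaches from about 350 to 775 mm from the base axis. Payload 7.3 kg.
Tool frame: the origin (TCP) lies midway between the tips of the shut fingers; the grasp point (between the pads) lies 19 mm behind it; z points along the fingers, y is the direction in which the jaws open and shut (so a half turn about z gives the same grasp; the last joint's range is limited). The gripper opens to 92 mm and grips with 3 to 60 N. Pads are 19 mm wide; open, the fingers measure 130 mm over their backs; the gripper's body (75 mm by 190 mm) begins 47 mm behind the grasp point.
Start: joints at [-1.308, 0.342, 1.524, -0, 1.275, -0.146], TCP at [208.716, -481.75, 226.741] pointing down, gripper open.
Joint ranges: [-2.53, 2.53], [-0.77, 2.02], [0.04, 2.7], [-1, 4.14], [0.28, 2.66], [-3.11, 3.11]. Speed limits (rad/s): [2.57, 2.57, 3.14, 3.14, 3.14, 3.14].

INTERFACE

Orientations are given as [roll, pitch, yaw] about the fixed x, y, z axes, in that order (R = Rz(yaw) Ry(pitch) Rx(roll)).
In Python, from plant import sensors, imaging, ticket gives the robot as it stands. The module is installed in compiled form; this text tells all that it offers.
- The arm moves only by the tool arm_command, never from a script. Its argument "increments" is one flat list of numbers, 5 for each row, row after row: the closure, from 0 (fully open) to 1 (shut), then the shift along the tool's x, y, z in mm, then the turn about the tool's z in degrees. In form: [hand, dx, dy, dz, spin, hand, dx, dy, dz, spin, ...]. A call has 1 to 20 rows; each row is the pose to reach, as a shift and turn from the pose commanded when the call began, along the tool's axes at that moment; what a row does not reach only later rows make up. A row lasts 1/8 s, in which the tool goes at most 62.5 mm and 10.7 degrees, less where a joint would pass 70% of its speed; a pose out of reach is approached as far as the arm can. A call with a gripper value outside its range is refused whole. The fingers move at their own pace and stop on an object; the grip force is fixed at half the most. Time passes only in rows, so rows that repeat a pose let the fingers close. It gives the time, the measured TCP pose, the force and the opening at its end, in the units of the state.
- sensors.get_obs(): the state, without advancing time (a new reading comes with each control period).
- imaging.capture(name): name is "side" or "top" or "wrist"; returns the picture (400x640x3 uint8, blue, green, red); there is no depth.
- imaging.calibration(name): a dict with "fx", "fy", "cx", "cy" (pixels), "D" ([k1, k2, p1, p2, k3] as OpenCV has them; the pictures are not rectified), "world_to_cam" (4x4, takes a point from world to camera coordinates); the wrist camera has in their place "hand_eye" (4x4, takes a point from camera to tool coordinates, whose origin is the TCP and whose axes are the flange's). Camera axes: x right, y down, z forward; pixel columns grow to the right and rows downward; lengths in mm; the calibration is good to about 2 mm. A picture is of the moment at which its call begins: read the wrist's pose just before it. calibration takes no time and is no camera call.
- ticket.close_job(): hands the job in, once; it reports no verdict.
The state is a dict: "time": time; "joint_positions": joint angles; "dq": joint speeds; "tau": joint torques, N m; "tool_pos": TCP position; "tcp_rot": TCP orientation; "contact_force": force on the tool from outside, world axes, zero at the start; "moment": the same for the moment, N m; "grip_width": finger opening in mm.
Only numpy, scipy, OpenCV 4.12 (cv2) and the standard library are available. Lean on these libraries where they do the work, as an engineer would, in place of code of your own. Each camera call takes 0.05 s, during which the arm holds its last target. There are 200 camera calls.

TASK

Take the steel tommy bar from its wooden rest and, with the bar in one capstan hole after another, turn the capstan clockwise (seen from above) until the platen grips the freshly glued red book firmly: once the bar clearly pulls heavier, a little more is enough, and more would crush the covers. Then take the bar out and lay it back in the two notches of its rest, turning the capstan by the bar only and leaving the things round the press where they are.

Things in the scene. Friction and masses are not known exactly. Their poses are not given: they have to be found in the camera images.
- bar: the tommy bar: a straight round steel bar, 10 mm thick and 200 mm long, rounded ends, a darker band 60 mm long round its middle, 0.12 kg. Origin in the middle of the bar on its axis; x runs along the bar. Both ends are alike and either fits the holes.
- bar_seat (a point): where the middle of the resting bar's axis belongs on its fixed wooden rest (foot 156 x 62 mm), 45 mm above the counter, right or left of the press; x runs along the resting bar. Two uprights, 14 mm thick, 62 mm either side of it along x, 110 mm free between them; each has a 90 degree V notch, 32 mm wide at its top, 9 mm above the bar's axis.
- capstan_hub (a point): point on the screw's vertical axis, level with the centres of the capstan's holes, at first 177 to 175 mm above the counter. The capstan is the steel head of the green press's screw, 84 mm across, 40 mm high, with a 6 mm boss on top; free space above. It sinks 20 mm a turn. The crosshead below it (40 x 240 mm) tops out at 139 mm, the nuts on its columns at 154 mm.
- hole0 (a point): middle of the mouth of the hole under the red spot, 42 mm from the axis; x points outward along it, z up. It turns and sinks with the capstan. Six such level radial holes, 60 degrees apart, each under a black line on the top: 12 mm wide, countersunk to 17 mm at the mouth, ending 18 mm from the axis, so the bar goes in 24 mm and its middle is then 118 mm from the axis.
- capstan (a joint): turn, rad: grows clockwise seen from above, lowering the platen; starts at 0 to 0.4 and stays where left. It takes 0.6 N m to turn free (5 N at 118 mm). The platen meets the book some 1.9 to 3.4 rad on, which must be felt: the moment then climbs 0.13 N m each 0.1 rad. Well gripped: 0.8 to 1.05 N m; crushed: over 1.18. A hand at rest on the bar may feel up to a fifth less.
- book: the red cloth-bound book, 138 x 186 x 25 mm, loose under the felt-faced platen on the pressing board; origin in the middle of its underside, z up. It is to stay there.
- notepad: a notepad, 106 x 151 x 14 mm, loose, on the other side of the press from the rest; origin in the middle of its underside.
- bottle_glue: an amber glue bottle with a black cap, 50 mm across, 130 mm tall, loose; origin in the middle of its foot.
- jar_nails: a jar of tacks, 60 mm across, 64 mm tall, loose; origin in the middle of its foot.
- brush: a flat glue brush, 24 x 194 x 16 mm, lying loose in front of the press; origin in the middle of its underside.
- bar_end_a (a point): the tip of the bar's +x end.
- bar_end_b (a point): the tip of the bar's -x end.
- platen: the press's felt-faced platen, a green plate 180 x 146 mm, which slides down the two columns onto the book as the capstan turns (3.2 mm a radian). The point lies inside it, not on its pressing face.
There are look-alikes about, which are no part of the job. There is more than one size of the bar; the one meant has the size given above.

How it is judged:
By the outcome, as a careful person would: the job done as asked, in the order asked, and still so for the second after the job is handed in, with the robot touching nothing.
It also fails if it takes over 72 s, if anything falls off the work surface, if the arm or the gripper's body presses on something with over 40 N, if the wrist force passes 120 N, or if a joint passes its speed limit or range.

## Working session

There is one attempt and no reset: what is moved stays moved. The work goes in short steps, Python scripts to look and compute and a tool call to move; the robot and the scene stay as the last step left them, time stands still between calls to the robot, and variables do not carry over. Pictures are saved under pics/ and viewed, about 8 in all and at most 12, crops included, and the job is handed in when it is done.

Besides the shell and the picture viewer there is one more tool, called after "Call:" as name(argument=value, ...), one argument or row to a line, values as JSON. arm_command: Moves the arm, as the interface text tells. Its arguments: {"type":"object","properties":{"increments":{"type":"array","items":{"type":"number"}}},"required":["increments"]}

```bash
mkdir -p pics; ls; python3 - <<'E'
from plant import sensors, imaging
import cv2,numpy as np
np.set_printoptions(precision=3,suppress=True)
print(sensors.get_obs())
for n in ("side","top","wrist"):
    cv2.imwrite(f"pics/{n}0.png",imaging.capture(n)); print(n,imaging.calibration(n))
E
```

```text
pics
{'time': 0.0, 'joint_positions': array([-1.308,  0.343,  1.525,  0.   ,  1.275, -0.146]), 'dq': array([-0.   , -0.001, -0.001,  0.001,  0.002, -0.001]), 'tau': array([ -0.001, -43.124, -24.422,   0.072,   0.056,  -0.   ]), 'tool_pos': array([ 208.607, -481.316,  226.046]), 'tcp_rot': array([-3.14 , -0.   ,  0.409]), 'contact_force': array([0.168, 0.548, 0.056]), 'moment': array([ 0.029, -0.037,  0.038]), 'grip_width': 91.9681865708945}
side {'fx': 385.4738306730234, 'fy': 385.4738306730234, 'cx': 319.83792099250604, 'cy': 195.93683273047182, 'D': array([-0.06,  0.  ,  0.  ,  0.  ,  0.  ]), 'world_to_cam': array([[ -0.871,  -0.491,   0.027, 430.209],
       [ -0.195,   0.294,  -0.936, 221.057],
       [  0.452,  -0.82 ,  -0.352, 909.613],
       [  0.   ,   0.   ,   0.   ,   1.   ]])}
top {'fx': 440.6573716347095, 'fy': 440.6573716347095, 'cx': 316.16462909906204, 'cy': 194.75179349952077, 'D': array([0., 0., 0., 0., 0.]), 'world_to_cam': array([[   0.011,   -1.   ,   -0.021,   23.495],
       [  -0.985,   -0.008,   -0.173,  531.78 ],
       [   0.172,    0.022,   -0.985, 1137.833],
       [   0.   ,    0.   ,    0.   ,    1.   ]])}
wrist {'fx': 298.8475467581043, 'fy': 298.8475467581043, 'cx': 320.9607902566661, 'cy': 204.1925299498893, 'D': array([0.01, 0.  , 0.  , 0.  , 0.  ]), 'hand_eye': array([[  -0.   ,   -0.961,   -0.277,   75.451],
       [   1.   ,   -0.   ,   -0.001,   -0.956],
       [   0.   ,   -0.277,    0.961, -156.18 ],
       [   0.   ,    0.   ,    0.   ,    1.   ]])}
```

View pics/top0.png

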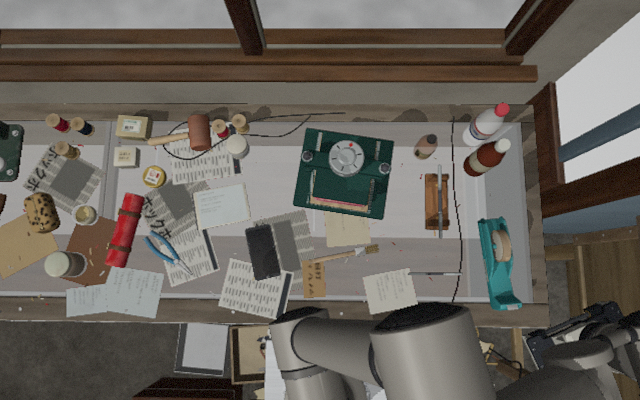

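View pics/side0.png

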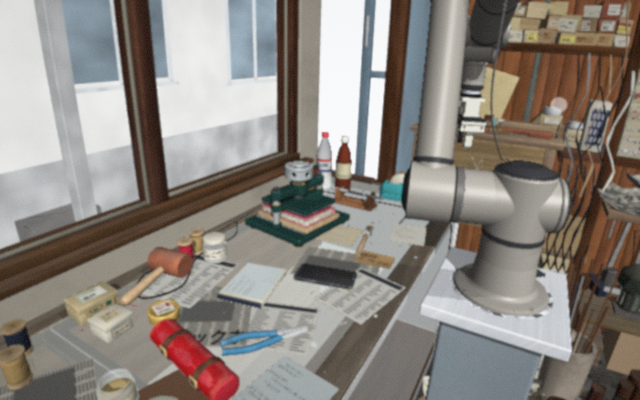

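```bash
cat > h.py <<'E'
from plant import sensors, imaging
import cv2,numpy as np
from scipy.spatial.transform import Rotation as Ro
np.set_printoptions(precision=2,suppress=True)
def pose():
    o=sensors.get_obs(); T=np.eye(4); T[:3,:3]=Ro.from_euler('xyz',o['tcp_rot']).as_matrix(); T[:3,3]=o['tool_pos']; return T
def c2w(n,T=None):
    c=imaging.calibration(n)
    return T@c['hand_eye'] if n=='wrist' else np.linalg.inv(c['world_to_cam'])
def ray(n,uv,T=None):
    c=imaging.calibration(n);K=np.array([[c['fx'],0,c['cx']],[0,c['fy'],c['cy']],[0,0,1]])
    p=cv2.undistortPoints(np.array(uv,float).reshape(-1,1,2),K,c['D']).reshape(-1,2)
    M=c2w(n,T); return M[:3,3],np.c_[p,np.ones(len(p))]@M[:3,:3].T
def onplane(n,uv,z,T=None):
    o,d=ray(n,uv,T); return o+d*((z-o[2])/d[:,2:3])
def meet(rays):
    A=0;b=0
    for o,d in rays:
        d=d/np.linalg.norm(d);P=np.eye(3)-np.outer(d,d);A=A+P;b=b+P@o
    return np.linalg.solve(A,b)
def proj(n,X,T=None):
    c=imaging.calibration(n);K=np.array([[c['fx'],0,c['cx']],[0,c['fy'],c['cy']],[0,0,1]])
    W=np.linalg.inv(c2w(n,T)); return cv2.projectPoints(np.array(X,float).reshape(-1,3),cv2.Rodrigues(W[:3,:3])[0],W[:3,3],K,c['D'])[0].reshape(-1,2)
E
python3 - <<'E'
from h import *
print('hub',onplane('top',[[345,157],[352,145]],198))
print('bar',onplane('top',[[441,165],[438,238],[439.5,201]],45))
print('thin',onplane('top',[[414,273],[460,273]],5), 'nuts',onplane('top',[[306,156],[385,169]],154))
print('bottle',onplane('top',[[426,147]],60),onplane('top',[[233,145]],64))
im=cv2.imread('pics/top0.png')[100:300,280:480]
s=cv2.imread('pics/side0.png')[130:260,230:430]
cv2.imwrite('pics/c1.png',np.vstack([cv2.resize(im,(560,560),interpolation=2)[:,:],]))
E
```

```text
hub [[596.4  -42.24 198.  ]
 [625.95 -58.89 198.  ]]
bar [[ 616.14 -308.43   45.  ]
 [ 418.78 -293.24   45.  ]
 [ 517.4  -300.78   45.  ]]
thin [[ 327.38 -235.83    5.  ]
 [ 328.79 -358.61    5.  ]] nuts [[ 610.05   52.42  154.  ]
 [ 578.24 -142.31  154.  ]]
bottle [[ 662.   -266.14   60.  ]] [[663.69 255.27  64.  ]]
```

View pics/c1.png

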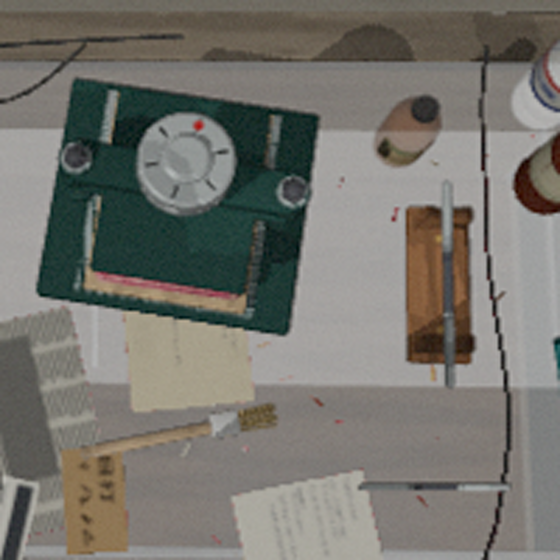

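```bash
python3 - <<'E'
from h import *
print(onplane('top',[[400,104],[230,107],[400,120]],0)); print(onplane('top',[[400,80],[400,67],[400,50],[400,30]],230))
# angles of the black lines / red spot: hub top centre refine
im=cv2.imread('pics/top0.png'); 
hsv=cv2.cvtColor(im,cv2.COLOR_BGR2HSV)
m=((hsv[...,0]<8)|(hsv[...,0]>172))&(hsv[...,1]>150)&(hsv[...,2]>100); m[:120]=0;m[170:]=0;m[:,:320]=0;m[:,375:]=0
ys,xs=np.nonzero(m);print(len(xs),xs.mean(),ys.mean())
s=cv2.imread('pics/side0.png')[20:260,230:430]
w=cv2.imread('pics/wrist0.png')
a=cv2.resize(s,(500,600),interpolation=2); cv2.imwrite('pics/c2.png',a)
E
```

```text
[[ 807.52 -209.45    0.  ]
 [ 796.8   283.19    0.  ]
 [ 759.18 -208.42    0.  ]]
[[ 776.2  -170.64  230.  ]
 [ 809.05 -171.34  230.  ]
 [ 852.54 -172.26  230.  ]
 [ 904.52 -173.37  230.  ]]
4 350.5 144.5
```

View pics/c2.png

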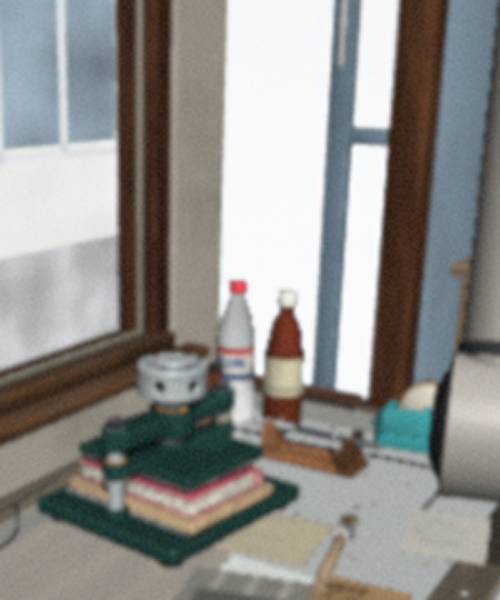

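Call:
arm_command(
  increments=[0, 348, -46, 0, 27.8, 0, 348, -46, 0, 27.8, 0, 348, -46, 0, 27.8, 0, 348, -46, 0, 27.8, 0, 348, -46, 0, 27.8, 0, 348, -46, 0, 27.8, 0, 348, -46, 0, 27.8, 0, 348, -46, 0, 27.8, 0, 348, -46, 0, 27.8],
)

```text
time: 1.27
tool_pos: [508.7, -302.1, 226.7]
tcp_rot: [3.141, 0.0, -0.078]
contact_force: [-0.4, -0.6, 0.4]
grip_width: 91.4
```

```bash
python3 - <<'E'
from h import *
T=pose(); im=imaging.capture('wrist'); np.save('T1.npy',T); cv2.imwrite('pics/w1.png',im); print(T)
E
```

```text
[[   1.     -0.08   -0.    508.74]
 [  -0.08   -1.     -0.   -302.08]
 [  -0.      0.     -1.    226.72]
 [   0.      0.      0.      1.  ]]
```

View pics/w1.png

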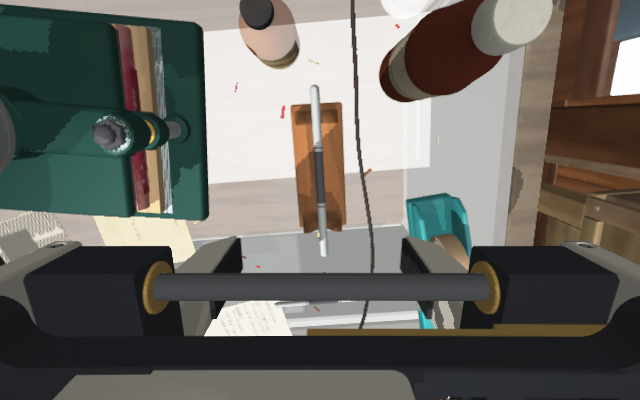

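Call:
arm_command(
  increments=[0, 18, -152, -30, 0, 0, 18, -152, -30, 0, 0, 18, -152, -30, 0, 0, 18, -152, -30, 0, 0, 18, -152, -30, 0, 0, 18, -152, -30, 0],
)

```text
time: 2.08
tool_pos: [538.8, -152.4, 256.4]
tcp_rot: [3.141, 0.001, -0.078]
contact_force: [0.8, -0.3, 0.8]
grip_width: 91.7
```

```bash
python3 - <<'E'
from h import *
T=pose(); im=imaging.capture('wrist'); np.save('T2.npy',T); cv2.imwrite('pics/w2.png',im); print(T[:3,3])
E
```

```text
[ 538.84 -152.44  256.35]
```

View pics/w2.png

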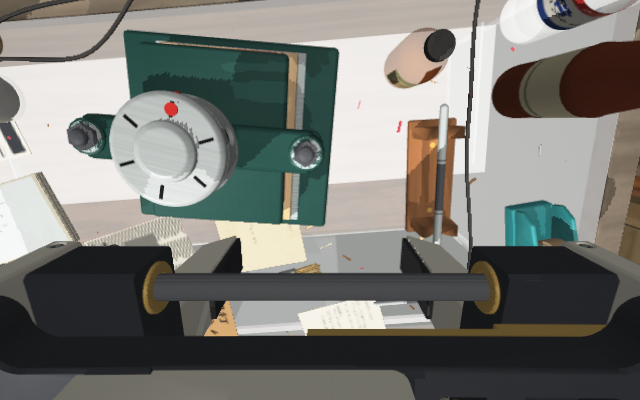

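```bash
python3 - <<'E'
from h import *
T1,T2=np.load('T1.npy'),np.load('T2.npy')
w1,w2=[cv2.imread(f'pics/w{i}.png') for i in (1,2)]
def prof(im,a,b,n=45):
    a,b=np.array(a,float),np.array(b,float);t=np.linspace(-.06,1.06,n)
    g=cv2.GaussianBlur(im,(3,3),0).astype(int)
    for s in t:
        p=a+(b-a)*s; y=int(round(p[1])); x=int(round(p[0])); row=g[y,x-9:x+10].sum(1)//3
        print(y,x,row)
print('w1');prof(w1,(315,88),(323,253)); print('w2');prof(w2,(445,105),(437,242),40)
hsv=cv2.cvtColor(w2,cv2.COLOR_BGR2HSV);m=((hsv[...,0]<8)|(hsv[...,0]>172))&(hsv[...,1]>150)&(hsv[...,2]>100);m=m.astype(np.uint8);m[:,250:]=0;m[:80]=0
n,l,st,c=cv2.connectedComponentsWithStats(m);print(st,c)
E
```

```text
w1
78 315 [238 238 238 238 238 238 238 238 238 238 238 238 238 238 239 239 239 239
 239]
82 315 [238 238 238 238 238 238 238 238 238 238 238 238 238 238 238 238 238 238
 238]
86 315 [238 238 237 233 217 196 182 173 160 144 135 148 183 218 234 237 237 237
 237]
91 315 [236 236 232 220 212 218 226 228 225 209 175 138 138 186 228 237 237 237
 237]
95 315 [237 238 236 228 219 218 224 228 226 216 193 160 143 169 213 235 237 237
 237]
99 316 [236 236 233 225 220 223 227 227 219 199 170 149 162 204 232 237 237 237
 237]
103 316 [187 186 185 185 199 218 226 228 222 205 178 150 133 134 139 138 130 123
 118]
108 316 [ 76  77  80 106 162 209 226 228 224 211 185 155 128 106  90  84  82  80
  78]
112 316 [ 59  60  60  85 149 205 225 228 226 215 192 162 129  95  76  73  73  71
  71]
116 316 [ 71  71  71  86 134 189 219 227 227 218 198 170 136 104  86  87  89  90
  89]
120 317 [ 74  76  85 119 174 214 227 228 221 204 177 144 110  89  93 104 105 102
 100]
124 317 [104 106 109 128 172 211 226 228 224 209 183 153 134 135 143 146 147 147
 145]
128 317 [116 117 118 132 170 208 225 228 226 214 190 159 14
[... 5715 characters left out ...]
7 156 156 144 116  85  72  70  71  75
  78]
234 437 [ 63  68  80  94  98  96 102 119 136 149 157 155 144 132 129 129 125 118
 114]
238 437 [148 152 153 148 129 106 106 123 139 154 166 167 154 146 150 153 153 153
 153]
242 437 [117 121 127 128 119 117 152 199 220 221 214 190 161 148 151 153 153 153
 153]
246 437 [110 110 110 110 110 110 110 110 110 110 111 114 121 133 144 151 153 153
 153]
250 437 [110 110 110 110 110 110 110 110 110 110 110 110 110 110 110 112 119 130
 142]
[[     0      0    640    400 255858]
 [   174     91      5      2      7]
 [   165    102     13     14    133]
 [     8    136      2      2      2]] [[319.58 199.55]
 [176.14  91.43]
 [170.64 108.65]
 [  8.5  136.5 ]]
```

```bash
python3 - <<'E'
from h import *
T1,T2=np.load('T1.npy'),np.load('T2.npy')
def tri(a,b): 
    o1,d1=ray('wrist',a,T1);o2,d2=ray('wrist',b,T2); return meet([(o1,d1[0]),(o2,d2[0])])
tip=tri((314.8,85),(445.3,103.5)); bl=tri((320.3,202.2),(438.8,209.6)); print('far tip',tip,'band low end',bl, np.linalg.norm(tip-bl))
print('top tri of tip', )
z=45
P=onplane('wrist',[(314.8,85),(318,151.5),(320.3,202.2),(323,256.5)],z,T1);Q=onplane('wrist',[(445.3,103.5),(438.8,209.6)],z,T2);print(P,Q)
print('mid',(P[0]+P[3])/2,(P[1]+P[2])/2,'len',np.linalg.norm(P[0]-P[3]),'ang',np.degrees(np.arctan2(*(P[0]-P[3])[1::-1])))
# red spot height
o1,d1=ray('wrist',(170.6,108.65),T2);o2,d2=ray('top',(350.5,144.5)); print('red',meet([(o1,d1[0]),(o2,d2[0])]))
# lines
w2=cv2.imread('pics/w2.png');c=w2[85:215,100:245]; g=cv2.cvtColor(c,cv2.COLOR_BGR2GRAY)
n,l,st,ce=cv2.connectedComponentsWithStats((g<75).astype(np.uint8))
pts=[]
for i in range(1,n):
    if 12<st[i,4]<200:
        u=ce[i]+[100,85];print(u,st[i],onplane('wrist',u,196,T2))
E
```

```text
far tip [ 617.71 -302.74   43.65] band low end [ 489.22 -298.37   46.28] 128.583177947999
top tri of tip
[[ 617.2  -302.67   45.  ]
 [ 547.82 -300.42   45.  ]
 [ 488.85 -298.33   45.  ]
 [ 418.91 -296.16   45.  ]] [[ 618.06 -302.3    45.  ]
 [ 488.81 -298.86   45.  ]]
mid [ 518.05 -299.41   45.  ] [ 518.34 -299.37   45.  ] len 198.39793994147033 ang -1.882584369186328
red [627.44 -55.26 197.74]
[129.88 120.6 ] [24 30 13 12 43] [[622.06 -24.51 196.  ]]
[225.13 134.9 ] [121  39   8  23  77] [[607.43 -88.71 196.  ]]
[205.34 140.66] [99 53 14  6 35] [[604.57 -74.07 196.  ]]
[126.34 162.97] [20 76 14  5 32] [[593.3  -14.38 196.  ]]
[199.43 181.03] [94 91 12 11 30] [[576.09 -64.29 196.  ]]
[161.21 191.1 ] [ 60 100   4  14  39] [[570.76 -34.61 196.  ]]
```

Call:
arm_command(
  increments=[0, -31, 149, 0, -2.6, 0, -31, 149, 0, -2.6, 0, -31, 149, 0, -2.6, 0, -31, 149, 100, -2.6, 0, -31, 149, 130, -2.6, 0, -31, 149, 146, -2.6, 0, -31, 149, 146, -2.6, 0, -31, 149, 146, -2.6],
)

```text
time: 3.12
tool_pos: [497.5, -298.2, 112.0]
tcp_rot: [3.14, -0.002, -0.032]
contact_force: [-0.3, 0.4, 0.3]
grip_width: 91.7
```

```bash
python3 - <<'E'
from h import *
T=pose(); im=imaging.capture('wrist'); np.save('T3.npy',T); cv2.imwrite('pics/w3.png',im); print(T[:3,3],np.degrees(np.arctan2(T[1,0],T[0,0])))
print('expect tip/band',proj('wrist',[[618.1,-302.7,45],[548.2,-300.4,45],[488.2,-298.4,45]],T))
g=cv2.GaussianBlur(im,(3,3),0).sum(2)//3
p=proj('wrist',[[600,-302.1,45],[560,-300.8,45],[530,-299.8,45]],T)
for x,y in p: print(int(x)-14,int(y),g[int(y),int(x)-14:int(x)+15])
E
```

```text
[ 497.53 -298.24  111.99] -1.8157194240438352
expect tip/band [[323.62  47.49]
 [323.3  152.3 ]
 [323.03 228.45]]
309 76 [238 238 238 238 238 234 222 211 213 222 226 227 228 228 223 212 195 174
 153 137 151 197 230 238 238 237 237 237 237]
309 135 [115 116 116 118 119 120 126 142 163 180 184 171 156 155 159 157 151 141
 130 117 107 105 107 107 106 107 108 108 107]
309 176 [ 91  82  78  76  75  74  73  68  61  57  61  66  70  73  75  76  74  72
  69  64  68  85 102 106 106 106 107 106 106]
```

View pics/w3.png

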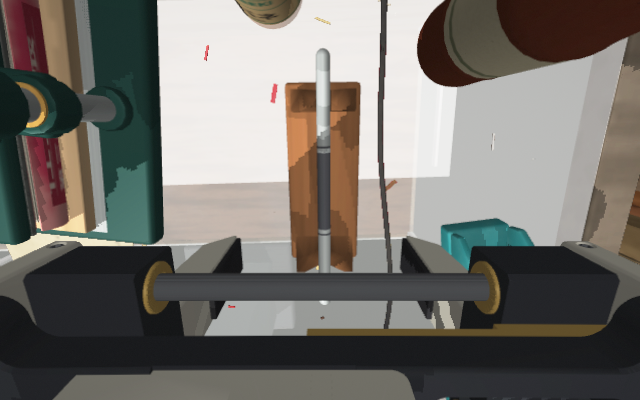

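```bash
python3 - <<'E'
from h import *
R=[]
for i,uv in ((1,(407,199)),(2,(506,206)),(3,(443,227))):
    o,d=ray('wrist',uv,np.load(f'T{i}.npy'));R.append((o,d[0]))
print(meet(R),meet(R[:2]),meet(R[1:]))
R=[]
for i,uv in ((1,(440,194)),(2,(549,202)),(3,(500,219))):
    o,d=ray('wrist',uv,np.load(f'T{i}.npy'));R.append((o,d[0]))
print(meet(R),meet(R[:2]),meet(R[1:]))
E
```

```text
[ 471.07 -411.75    0.84] [ 471.18 -412.48   -1.37] [ 470.32 -412.14    0.  ]
[ 488.12 -439.65   41.54] [ 487.53 -438.55   43.39] [ 486.05 -445.05   33.96]
```

Call:
arm_command(
  increments=[0, 0, 0, 40, 0, 0, 0, 0, 70, 0, 0, 0, 0, 83, 0, 0, 0, 0, 83, 0, 0, 0, 0, 83, 0],
)

```text
time: 3.8
tool_pos: [497.9, -297.9, 29.3]
tcp_rot: [3.14, -0.002, -0.031]
contact_force: [1.2, 0.3, -0.4]
grip_width: 91.7
```

Call:
arm_command(
  increments=[0.5, 0, 0, 0, 0, 0.8, 0, 0, 0, 0, 1, 0, 0, 0, 0, 1, 0, 0, 0, 0, 1, 0, 0, 0, 0, 1, 0, 0, 0, 0, 1, 0, 0, 0, 0, 1, 0, 0, 0, 0],
)

```text
time: 4.8
tool_pos: [497.0, -297.2, 27.7]
tcp_rot: [3.142, 0.0, -0.031]
contact_force: [0.1, -0.4, -0.1]
grip_width: 16.4
```

Call:
arm_command(
  increments=[1, 0, 0, 0, 0, 1, 0, 0, 0, 0, 1, 0, 0, 0, 0, 1, 0, 0, 0, 0],
)

```text
time: 5.3
tool_pos: [497.3, -299.8, 28.7]
tcp_rot: [3.137, -0.002, -0.031]
contact_force: [-2.9, -8.0, 2.3]
grip_width: 9.3
```

Call:
arm_command(
  increments=[1, 0, 0, -10, 0, 1, 0, 0, -30, 0, 1, 0, 0, -80, 0, 1, 0, 0, -140, 0, 1, 0, 0, -175, 0, 1, 0, 0, -175, 0, 1, 0, 0, -175, 0],
)

```text
time: 6.18
tool_pos: [496.3, -296.5, 201.3]
tcp_rot: [-3.14, 0.002, -0.031]
contact_force: [0.4, -0.7, -1.6]
grip_width: 9.0
```

```bash
python3 - <<'E'
from h import *
o=sensors.get_obs();T=pose(); im=imaging.capture('wrist'); np.save('T4.npy',T); cv2.imwrite('pics/w4.png',im); print(T[:3,3],np.degrees(o['tcp_rot']),o['contact_force'],o['moment'],o['grip_width'])
E
```

```text
[ 496.34 -296.47  201.34] [-179.91    0.12   -1.76] [ 0.39 -0.71 -1.56] [ 0.05  0.05 -0.04] 8.994599841013011
```

View pics/w4.png

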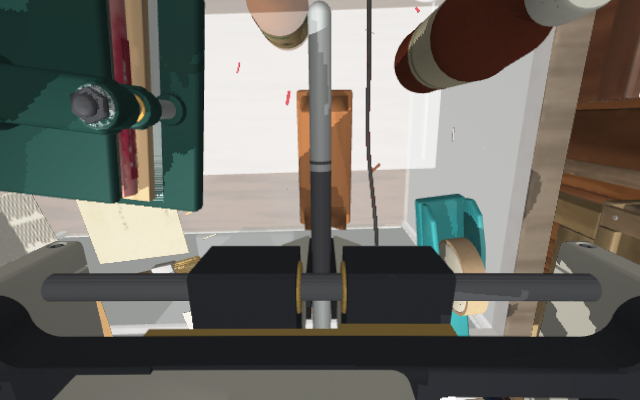

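```bash
python3 - <<'E'
from h import *
T=np.load('T4.npy')
for t in ([121,0,-17],[120,0,-14],[121,0,-20],[51,0,-17],[51,0,-14],[51,0,-20]):
    print(t,proj('wrist',(T@np.array(t+[1]))[:3],T))
im=cv2.imread('pics/w4.png');g=im.sum(2)//3
for y in (10,40,80,120,150,180,220): print(y,g[y,302:338])
print(g[0:14,319], g[155:175,320])
E
```

```text
[121, 0, -17] [[323.83  -1.15]]
[120, 0, -14] [[323.77   4.44]]
[121, 0, -20] [[323.9   -4.08]]
[51, 0, -17] [[323.46 171.22]]
[51, 0, -14] [[323.42 170.15]]
[51, 0, -20] [[323.51 172.33]]
10 [116 116 114 113 115 106 146 180 191 206 216 219 221 223 226 228 226 223
 218 211 199 187 175 162 149 137 126 117 135 192 221 225 229 228 228 229]
40 [ 61  87 141 188 225 220 151  95 102 108 109 113 115 118 123 146 162 162
 163 161 156 151 148 144 140 136 131 122 111 196 237 236 236 236 236 235]
80 [238 238 238 238 238 238 193 108 100 105 110 112 114 118 121 127 131 131
 130 129 126 121 118 115 111 124 132 123 111 199 238 238 237 237 237 238]
120 [143 142 142 142 143 143 144 119  94 102 108 111 114 117 120 124 127 129
 129 128 126 122 118 116 113 109 106 100  98 132 152 153 152 147 141 137]
150 [141 143 143 142 142 141 121  94  92  99 106 110 113 116 119 122 127 128
 127 127 125 123 119 116 113 110 105 100  92 100 107 107 108 107 107 106]
180 [ 96  97  98  98  97  96  96  89  65  46  50  53  55  56  57  59  59  60
  62  61  58  58  57  56  54  52  52  49  52  88 106 106 105 105 104 104]
220 [101 103  80  49  49  52  55  56  52  48  48  51  54  56  57  59  60  60
  61  60  59  58  57  56  55  53  51  48  48  61  69  67  66  65  64  60]
[147 121 139 156 172 183 192 203 211 218 223 225 226 226] [128 127 127 127 127 127 111  62  62  81 116 127 127 127 126 127 114  73
  62  61]
```

Call:
arm_command(
  increments=[1, 30, -20, 0, -10, 1, 60, -40, 0, -20, 1, 90, -60, 0, -30, 1, 110, -70, 0, -40, 1, 134, -75, 0, -50, 1, 134, -75, 0, -60, 1, 134, -75, 0, -70, 1, 134, -75, 0, -80, 1, 134, -75, 0, -90, 1, 134, -75, 0, -99, 1, 134, -75, 0, -102.5, 1, 134, -75, 0, -102.5, 1, 134, -75, 0, -102.5],
)

```text
time: 7.85
tool_pos: [633.0, -226.2, 201.5]
tcp_rot: [-3.14, -0.001, 1.757]
contact_force: [-0.3, 1.0, -1.7]
grip_width: 8.7
```

```bash
python3 - <<'E'
from h import *
o=sensors.get_obs();T=pose(); im=imaging.capture('wrist'); np.save('T5.npy',T); cv2.imwrite('pics/w5.png',im); print(T[:3,3],np.degrees(o['tcp_rot']),o['contact_force'],o['moment'],o['grip_width'])
E
```

```text
[ 632.98 -226.22  201.5 ] [-179.91   -0.07  100.65] [-0.31  1.04 -1.69] [ 0.   -0.11 -0.01] 8.740530413918151
```

View pics/w5.png

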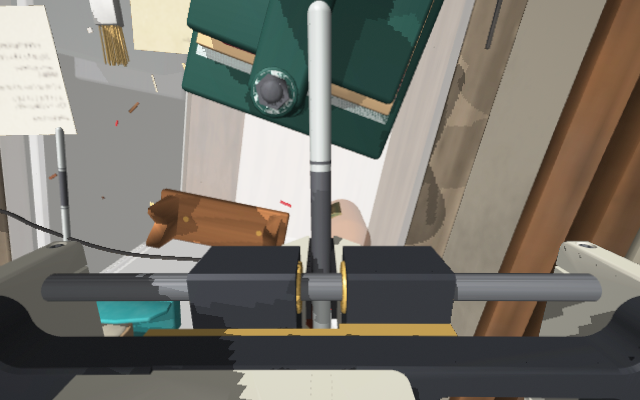

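```bash
python3 - <<'E'
from h import *
T2,T5=np.load('T2.npy'),np.load('T5.npy')
w2,w5=cv2.imread('pics/w2.png'),cv2.imread('pics/w5.png')
for w,c in ((w2,(306,151)),(w5,(273,91))):
    r=20 if w is w2 else 25
    g=cv2.GaussianBlur(cv2.cvtColor(w,cv2.COLOR_BGR2GRAY),(3,3),0)[c[1]-r:c[1]+r,c[0]-r:c[0]+r]
    hs=cv2.cvtColor(w,cv2.COLOR_BGR2HSV)[c[1]-r:c[1]+r,c[0]-r:c[0]+r]
    m=((hs[...,1]<60)&(g<125)).astype(np.uint8); n,l,st,ce=cv2.connectedComponentsWithStats(m)
    i=1+np.argmax(st[1:,4]); u=ce[i]+np.array(c)-r; print(u,st[i])
    print(onplane('wrist',u,154,T2 if w is w2 else T5))
E
```

```text
[306.28 152.39] [  8   8  28  27 487]
[[ 587.23 -144.14  154.  ]]
[273.36  92.89] [  8   7  37  42 952]
[[ 586.51 -141.93  154.  ]]
```

Call:
arm_command(
  increments=[1, 0, 0, 20, 0, 1, 0, 0, 41.5, 0, 1, 0, 0, 41.5, 0, 1, 0, 0, 41.5, 0, 1, 0, 0, 41.5, 0, 1, 8, 0, 41.5, 0, 1, 15, 0, 41.5, 0, 1, 20, 0, 41.5, 0, 1, 24, 0, 41.5, 0, 1, 27, 0, 41.5, 0, 1, 30, 0, 41.5, 0, 1, 30, 0, 41.5, 0],
)

```text
time: 9.4
tool_pos: [627.7, -196.8, 161.2]
tcp_rot: [-3.142, 0.0, 1.758]
contact_force: [-0.1, -0.2, -1.8]
grip_width: 8.9
```

```bash
python3 - <<'E'
from h import *
o=sensors.get_obs();print(o['tool_pos'],np.degrees(o['tcp_rot']),o['contact_force'],o['moment'],o['grip_width'])
w=imaging.capture('top');T=pose();m=imaging.capture('wrist')
a=cv2.resize(w[110:210,290:460],(800,470),interpolation=2); cv2.imwrite('pics/t6.png',a); cv2.imwrite('pics/w6.png',m)
E
```

```text
[ 627.69 -196.77  161.22] [-180.      0.    100.73] [-0.09 -0.19 -1.78] [-0.04 -0.12  0.03] 8.938774536394492
```

Call:
arm_command(
  increments=[1, 4, 0, 0, 0, 1, 8, 0, 0, 0, 1, 11, 0, 0, 0, 1, 13, 0, 0, 0, 1, 13, 0, 0, 0],
)

```text
time: 10.12
tool_pos: [625.3, -184.0, 161.3]
tcp_rot: [3.142, 0.0, 1.758]
contact_force: [-0.9, 0.2, -2.4]
grip_width: 9.0
```

```bash
python3 - <<'E'
from h import *
o=sensors.get_obs();print(o['time'],o['tool_pos'],np.degrees(o['tcp_rot']),o['contact_force'],o['moment'],o['grip_width'])
E
```

```text
10.125 [ 625.29 -183.99  161.28] [180.     0.01 100.73] [-0.91  0.15 -2.45] [-0.11 -0.11 -0.04] 8.973713907504377
```

View pics/t6.png

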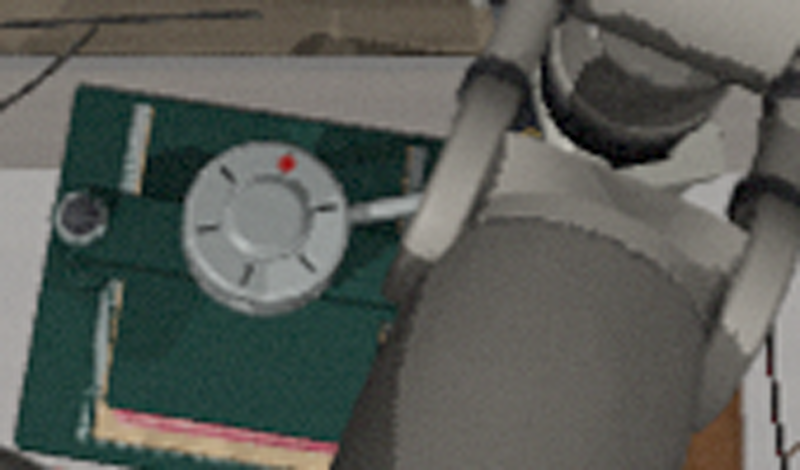

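```bash
cat > arc.py <<'E'
import sys,numpy as np
r,dr,*A=map(float,sys.argv[1:])
print(', '.join(f"1, {r-(r+dr)*np.cos(t):.1f}, {-(r+dr)*np.sin(t):.1f}, {a/18:.1f}, {a:g}" for a in A for t in [np.radians(a)]))
E
python3 arc.py 140.5 1 3 9 15 21 27 33 39 45 51 57 60 60
```

```text
1, -0.8, -7.4, 0.2, 3, 1, 0.7, -22.1, 0.5, 9, 1, 3.8, -36.6, 0.8, 15, 1, 8.4, -50.7, 1.2, 21, 1, 14.4, -64.2, 1.5, 27, 1, 21.8, -77.1, 1.8, 33, 1, 30.5, -89.0, 2.2, 39, 1, 40.4, -100.1, 2.5, 45, 1, 51.5, -110.0, 2.8, 51, 1, 63.4, -118.7, 3.2, 57, 1, 69.7, -122.5, 3.3, 60, 1, 69.7, -122.5, 3.3, 60
```

Call:
arm_command(
  increments=[1, -0.8, -7.4, 0.2, 3, 1, 0.7, -22.1, 0.5, 9, 1, 3.8, -36.6, 0.8, 15, 1, 8.4, -50.7, 1.2, 21, 1, 14.4, -64.2, 1.5, 27, 1, 21.8, -77.1, 1.8, 33],
)

```text
time: 10.88
tool_pos: [547.7, -178.0, 160.6]
tcp_rot: [3.134, -0.001, 1.177]
contact_force: [8.2, -2.6, -1.7]
grip_width: 8.9
```

```bash
cat > feel.py <<'E'
from h import *
import sys
H=np.array([599.0,-46.0])
o=sensors.get_obs();p=o['tool_pos'];d=p[:2]-H;F=o['contact_force']
yaw=np.degrees(o['tcp_rot'][2]);t=np.array([d[1],-d[0]])/np.hypot(*d)
print(f"t {o['time']:.2f} pos {p} r {np.hypot(*d):.1f} phi {np.degrees(np.arctan2(d[1],d[0])):.2f} yaw-180 {yaw-180:.2f} F {F} M {o['moment']} Ftan {F[:2]@t:.2f} Frad {F[:2]@d/np.hypot(*d):.2f} Mhub {(d[0]*F[1]-d[1]*F[0])/1000:.3f} + Mz {o['moment'][2]:.3f} grip {o['grip_width']:.1f}")
E
python3 feel.py; python3 arc.py 140.5 1 30 32 38 44 50 56 60 60
```

```text
t 10.88 pos [ 547.73 -178.04  160.64] r 141.6 phi -111.22 yaw-180 -112.56 F [ 8.16 -2.59 -1.7 ] M [-0.3  -1.29 -0.45] Ftan -8.54 Frad -0.54 Mhub 1.210 + Mz -0.446 grip 8.9
1, 18.0, -70.7, 1.7, 30, 1, 20.5, -75.0, 1.8, 32, 1, 29.0, -87.1, 2.1, 38, 1, 38.7, -98.3, 2.4, 44, 1, 49.5, -108.4, 2.8, 50, 1, 61.4, -117.3, 3.1, 56, 1, 69.7, -122.5, 3.3, 60, 1, 69.7, -122.5, 3.3, 60
```

```bash
python3 arc.py 141.5 0 6 12 18 24 30 36 42 48 54 57 57 57
```

```text
1, 0.8, -14.8, 0.3, 6, 1, 3.1, -29.4, 0.7, 12, 1, 6.9, -43.7, 1.0, 18, 1, 12.2, -57.6, 1.3, 24, 1, 19.0, -70.7, 1.7, 30, 1, 27.0, -83.2, 2.0, 36, 1, 36.3, -94.7, 2.3, 42, 1, 46.8, -105.2, 2.7, 48, 1, 58.3, -114.5, 3.0, 54, 1, 64.4, -118.7, 3.2, 57, 1, 64.4, -118.7, 3.2, 57, 1, 64.4, -118.7, 3.2, 57
```

Call:
arm_command(
  increments=[1, 0.8, -14.8, 0.3, 6, 1, 3.1, -29.4, 0.7, 12, 1, 6.9, -43.7, 1.0, 18, 1, 12.2, -57.6, 1.3, 24, 1, 19.0, -70.7, 1.7, 30, 1, 27.0, -83.2, 2.0, 36, 1, 36.3, -94.7, 2.3, 42, 1, 46.8, -105.2, 2.7, 48, 1, 58.3, -114.5, 3.0, 54, 1, 64.4, -118.7, 3.2, 57, 1, 64.4, -118.7, 3.2, 57],
)

```text
time: 12.25
tool_pos: [460.2, -73.9, 156.8]
tcp_rot: [3.138, -0.0, 0.186]
contact_force: [-2.3, -7.7, -1.3]
grip_width: 9.0
```

```bash
python3 feel.py
```

```text
t 12.25 pos [460.16 -73.88 156.75] r 141.6 phi -168.65 yaw-180 -169.34 F [-2.25 -7.74 -1.27] M [-1.26  0.3  -0.54] Ftan -7.14 Frad 3.73 Mhub 1.011 + Mz -0.537 grip 9.0
```

```bash
python3 arc.py 141.5 44.5 -1 -10 -20 -30 -40 -50 -60
```

```text
1, -44.5, 3.2, -0.1, -1, 1, -41.7, 32.3, -0.6, -10, 1, -33.3, 63.6, -1.1, -20, 1, -19.6, 93.0, -1.7, -30, 1, -1.0, 119.6, -2.2, -40, 1, 21.9, 142.5, -2.8, -50, 1, 48.5, 161.1, -3.3, -60
```

Call:
arm_command(
  increments=[1, 0, 2, 0, -0.5, 1, -10, 2, 0, -0.5, 1, -20, 2, 0, -0.5, 1, -32, 2, 0, -0.5, 1, -44.5, 3.2, 0, -1, 1, -44.5, 3.2, 0, -1, 1, -41.7, 32.3, 0, -10, 1, -33.3, 63.6, 0, -20, 1, -19.6, 93.0, 0, -30, 1, -1.0, 119.6, 0, -40, 1, 21.9, 142.5, 0, -50, 1, 48.5, 161.1, 0, -60, 1, 48.5, 161.1, 0, -60, 1, 48.5, 161.1, 0, -60],
)

```text
time: 14.0
tool_pos: [537.1, -221.2, 155.7]
tcp_rot: [-3.14, -0.0, 1.233]
contact_force: [-0.6, -0.5, -1.5]
grip_width: 8.6
```

```bash
python3 feel.py; python3 - <<'E'
from h import *
w=imaging.capture('top');cv2.imwrite('pics/t7f.png',w)
a=cv2.resize(w[110:210,290:460],(800,470),interpolation=2); cv2.imwrite('pics/t7.png',a)
E
```

```text
t 14.00 pos [ 537.12 -221.23  155.71] r 185.8 phi -109.45 yaw-180 -109.36 F [-0.57 -0.53 -1.51] M [ 0.   -0.05  0.02] Ftan 0.36 Frad 0.69 Mhub -0.066 + Mz 0.017 grip 8.6
```

View pics/t7.png

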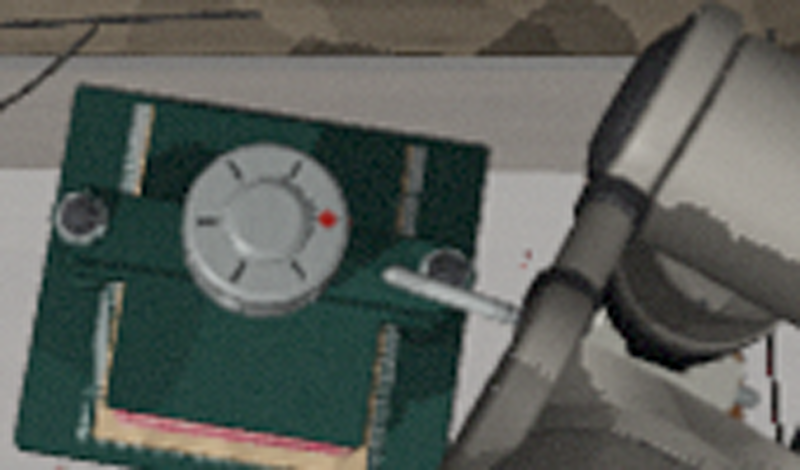

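```bash
python3 - <<'E'
from h import *
m=imaging.capture('wrist');cv2.imwrite('pics/w7.png',m);g=m.sum(2)//3
print(g[0:10,319],g[150:180,320]); print(g[80,300:340])
w=cv2.imread('pics/t7f.png')
for z in (192,):
    px=np.array([[328,219],[207,222],[236,170],[298,268],[238,272]])/4.7+[290,110]
    P=onplane('top',px,z);print(P)
    c=P[:4].mean(0);print(c,np.degrees(np.arctan2(P[:,1]-c[1],P[:,0]-c[0])))
b=np.array([[390,272],[510,312]])/4.7+[290,110];B=onplane('top',b,172);print(B,np.degrees(np.arctan2(*(B[0]-B[1])[1::-1])))
E
```

```text
[138 204 214 216 218 219 220 221 223 223] [207 208 207 208 208 208 208 208 208 208 192 134  96  95 143 206 206 206
 206 205 202 168  97  96  96  96  96  96  95  96]
[150 148 146 144 140 137 133 124 114 106 122 184 221 230 233 235 237 239
 239 239 236 231 225 219 208 194 179 165 149 132 119 108  94  83  97 147
 197 185 122  90]
[[599.19 -77.7  192.  ]
 [597.26 -16.39 192.  ]
 [624.66 -31.04 192.  ]
 [573.58 -62.43 192.  ]
 [571.32 -32.16 192.  ]]
[598.67 -46.89 192.  ] [ -89.05   92.65   31.37 -148.23  151.69]
[[ 576.59 -110.93  172.  ]
 [ 555.96 -171.99  172.  ]] 71.33148773574939
```

```bash
python3 arc.py 185.8 0 -10 -20.7
```

```text
1, 2.8, 32.3, -0.6, -10, 1, 12.0, 65.7, -1.1, -20.7
```

Call:
arm_command(
  increments=[1, 2.8, 32.3, -1, -10, 1, 12, 65.7, -1.7, -20.7, 1, 12, 65.7, -1.7, -20.7, 1, 12, 65.7, -1.7, -20.7],
)

```text
time: 14.6
tool_pos: [602.7, -231.7, 157.8]
tcp_rot: [-3.14, -0.0, 1.594]
contact_force: [-0.2, 0.2, -2.3]
grip_width: 8.8
```

Call:
arm_command(
  increments=[1, 10, 0, 0, 0, 1, 20, 0, 0, 0, 1, 28, 0, 0, 0, 1, 34, 0, 0, 0, 1, 40, 0, 0, 0, 1, 44, 0, 0, 0, 1, 46, 0, 0, 0, 1, 46, 0, 0, 0],
)

```text
time: 15.6
tool_pos: [602.5, -186.1, 157.9]
tcp_rot: [-3.142, 0.0, 1.596]
contact_force: [-0.3, -0.2, -1.9]
grip_width: 9.0
```

```bash
sed -i 's/599.0,-46.0/598.8,-46.5/' feel.py; cat > red.py <<'E'
from h import *
import sys
z=float(sys.argv[1]); w=imaging.capture('top');hs=cv2.cvtColor(w,cv2.COLOR_BGR2HSV);wf=w.astype(int)
m=((wf[...,2]-np.maximum(wf[...,0],wf[...,1]))>60).astype(np.uint8);m[:125]=0;m[185:]=0;m[:,:325]=0;m[:,370:]=0
n,l,st,c=cv2.connectedComponentsWithStats(m)
for i in range(1,n):
    P=onplane('top',c[i],z)[0]; print('red',c[i],st[i,4],P,'phi0 %.2f'%np.degrees(np.arctan2(P[1]+46.9,P[0]-598.7)))
cv2.imwrite('pics/last_top.png',w)
E
python3 feel.py; python3 red.py 192
```

```text
t 15.60 pos [ 602.5  -186.13  157.88] r 139.7 phi -88.48 yaw-180 -88.58 F [-0.29 -0.22 -1.89] M [-0.05 -0.14 -0.04] Ftan 0.30 Frad 0.21 Mhub -0.041 + Mz -0.040 grip 9.0
red [359. 156.] 9 [600.64 -75.84 192.  ] phi0 -86.17
```

```bash
python3 arc.py 139.7 1 3 9 15 21 27 30 30
```

```text
1, -0.8, -7.4, 0.2, 3, 1, 0.7, -22.0, 0.5, 9, 1, 3.8, -36.4, 0.8, 15, 1, 8.3, -50.4, 1.2, 21, 1, 14.3, -63.9, 1.5, 27, 1, 17.9, -70.3, 1.7, 30, 1, 17.9, -70.3, 1.7, 30
```

Call:
arm_command(
  increments=[1, -0.8, -7.4, 0.2, 3, 1, 0.7, -22.0, 0.5, 9, 1, 3.8, -36.4, 0.8, 15, 1, 8.3, -50.4, 1.2, 21, 1, 14.3, -63.9, 1.5, 27, 1, 17.9, -70.3, 1.7, 30],
)

```text
time: 16.4
tool_pos: [533.5, -171.2, 157.4]
tcp_rot: [3.135, -0.001, 1.068]
contact_force: [6.7, -3.1, -1.5]
grip_width: 8.9
```

```bash
python3 feel.py; python3 red.py 190
```

```text
t 16.40 pos [ 533.51 -171.22  157.41] r 140.8 phi -117.63 yaw-180 -118.79 F [ 6.68 -3.14 -1.45] M [-0.55 -0.93 -0.37] Ftan -7.37 Frad -0.32 Mhub 1.038 + Mz -0.372 grip 8.9
red [359.  158.5] 8 [595.02 -75.96 190.  ] phi0 -97.21
```

```bash
cat > lines.py <<'E'
from h import *
import sys
f,z=sys.argv[1],float(sys.argv[2]); w=cv2.imread(f).astype(np.float32)
a=np.arange(-180,180,5.);v=[]
for rr in (28,31,34):
    X=np.c_[598.7+rr*np.cos(np.radians(a)),-46.7+rr*np.sin(np.radians(a)),np.full(len(a),z)]
    p=proj('top',X).astype(np.float32); v.append(cv2.remap(w,p[:,0].reshape(1,-1),p[:,1].reshape(1,-1),cv2.INTER_LINEAR)[0])
v=np.mean(v,0);g=v.mean(1);rd=v[:,2]-v[:,0]
for i in range(0,72,12): print(' '.join(f"{int(a[j])}:{g[j]:.0f}/{rd[j]:.0f}" for j in range(i,i+12)))
E
for f in t7f:192 last_top:190; do echo $f; python3 lines.py pics/${f%:*}.png ${f#*:}; done
```

```text
t7f:192
-180:138/-2 -175:140/-3 -170:139/-4 -165:138/-3 -160:139/-3 -155:128/-3 -150:98/-3 -145:128/-2 -140:140/-2 -135:140/-2 -130:138/-3 -125:137/-3
-120:137/-3 -115:137/-3 -110:136/-2 -105:136/-3 -100:133/-1 -95:117/25 -90:87/81 -85:88/80 -80:113/42 -75:131/4 -70:135/-4 -65:137/-2
-60:134/-3 -55:136/-2 -50:137/-2 -45:137/-3 -40:136/-3 -35:139/-2 -30:120/-2 -25:92/-2 -20:128/-3 -15:138/-2 -10:136/-3 -5:136/-3
0:136/-4 5:138/-3 10:136/-2 15:135/-3 20:136/-2 25:138/-4 30:103/-3 35:97/-3 40:134/-3 45:138/-3 50:138/-4 55:139/-2
60:139/-4 65:139/-2 70:138/-3 75:138/-3 80:141/-3 85:119/-3 90:85/-2 95:118/-2 100:138/-2 105:140/-3 110:139/-2 115:138/-2
120:139/-2 125:139/-2 130:140/-4 135:141/-3 140:141/-2 145:119/-3 150:82/-2 155:129/-2 160:141/-2 165:140/-2 170:139/-3 175:139/-2
last_top:190
-180:141/-2 -175:139/-3 -170:141/-3 -165:127/-1 -160:90/-2 -155:125/-3 -150:142/-2 -145:139/-3 -140:139/-3 -135:138/-2 -130:139/-2 -125:139/-2
-120:139/-2 -115:138/-3 -110:135/-1 -105:114/32 -100:85/83 -95:89/79 -90:114/43 -85:138/-2 -80:138/-4 -75:138/-3 -70:138/-3 -65:138/-3
-60:138/-3 -55:136/-3 -50:138/-3 -45:142/-3 -40:116/-2 -35:85/-2 -30:128/-3 -25:139/-2 -20:137/-4 -15:137/-3 -10:139/-3 -5:137/-4
0:137/-4 5:138/-3 10:140/-4 15:140/-3 20:105/-2 25:101/-2 30:136/-3 35:141/-3 40:140/-2 45:141/-3 50:140/-2 55:140/-3
60:140/-3 65:140/-4 70:140/-2 75:125/-3 80:83/-1 85:120/-3 90:141/-3 95:141/-3 100:141/-2 105:141/-3 110:141/-3 115:139/-3
120:141/-3 125:142/-3 130:142/-3 135:113/-3 140:94/-1 145:139/-2 150:142/-2 155:140/-3 160:141/-3 165:140/-3 170:142/-3 175:141/-2
```

```bash
python3 - <<'E'
from h import *
T=pose();m=imaging.capture('wrist');cv2.imwrite('pics/w8.png',m)
print(T[:3,3])
E
```

```text
[ 532.95 -170.91  157.37]
```

View pics/w8.png

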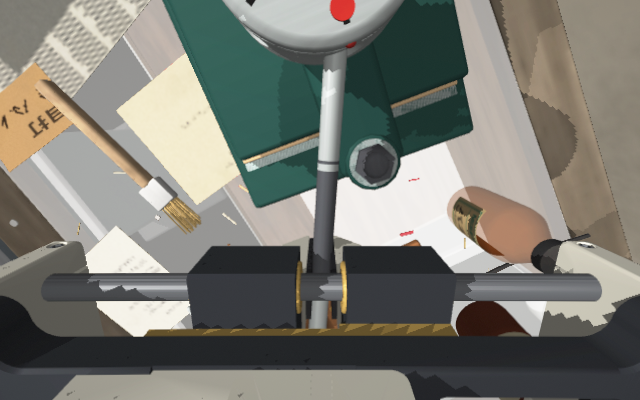

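```bash
python3 - <<'E'
from h import *
T=pose()
for ph in (-98,-103,-108,-115):
    c,s=np.cos(np.radians(ph)),np.sin(np.radians(ph))
    X=[[598.7+r*c,-46.7+r*s,z] for r,z in ((42,171),(42,191),(31,191),(42,151))]
    print(ph,proj('wrist',X,T).round(0).tolist())
m=cv2.imread('pics/w8.png');g=m.sum(2)//3
for y in (58,65,80,100,120,150,180,210): print(y,g[y,306:350])
E
```

```text
-98 [[351.0, 57.0], [356.0, 47.0], [346.0, 15.0], [346.0, 65.0]]
-103 [[342.0, 60.0], [347.0, 50.0], [339.0, 18.0], [339.0, 68.0]]
-108 [[334.0, 62.0], [337.0, 53.0], [332.0, 19.0], [332.0, 69.0]]
-115 [[323.0, 64.0], [323.0, 54.0], [321.0, 21.0], [322.0, 71.0]]
58 [ 68  68  67  69  69  68  68  67  68  67  68  68  68  68  68  68  68  73
  86  98 105 109 111 114 118 119 124 131 134 133 130 127 123 120 117 113
 111 106 102  95  76  51  44  41]
65 [ 47  49  49  53  55  55  55  56  57  56  56  56  56  56  57  55  55  75
  94 102 108 111 113 115 118 122 127 133 134 131 129 126 122 119 116 113
 109 105 100  87  64  45  42  41]
80 [ 65  62  58  63  70  73  73  74  74  75  75  75  68  58  52  52 145 198
 211 217 221 228 237 237 229 224 219 209 199 189 177 165 151 139 124 112
 105  99  84  61  46  41  42  42]
100 [ 64  64  64  64  64  64  64  64  59  53  55  60  64  63  63 166 222 232
 228 221 228 233 231 226 221 215 206 195 185 173 160 147 133 118 107 103
  94  78  63  62  62  62  62  62]
120 [ 63  63  63  63  62  63  63  63  63  63  63  63  63  75 156 202 215 219
 221 226 229 226 222 219 211 201 191 181 169 155 141 127 114 106 100  86
  69  63  63  62  63  63  63  63]
150 [102  74  56  55  56  55  55  54  54  54  56  54 140 195 212 218 220 222
 223 222 219 217 209 201 190 180 168 154 140 125 112 105  98  81  65  63
  63  63  63  63  63  63  64  79]
180 [ 78  78  78  78  77  77  77  77  77  77  81  91  99 102 104 107 107 107
 103 101  98  94  90  83  77  73  67  60  54  50  48 126 176 224 239 239
 240 239 240 240 240 239 239 239]
210 [185 187 188 220 238 240 240 240 213 132  97 101 103 105 106 106 103  99
  97  94  89  83  78  72  66  59  53  51  46 197 240 240 239 239 238 237
 237 238 238 238 238 238 238 238]
```

```bash
python3 - <<'E'
from h import *
w=cv2.imread('pics/last_top.png').astype(np.float32)
a=np.arange(-135,-80,2.)
for rr in (46,52,58,64,70,76,82,90,100):
    X=np.c_[598.7+rr*np.cos(np.radians(a)),-46.7+rr*np.sin(np.radians(a)),np.full(len(a),171)]
    p=proj('top',X).astype(np.float32); v=cv2.remap(w,p[:,0].reshape(1,-1),p[:,1].reshape(1,-1),cv2.INTER_LINEAR)[0].mean(1)
    print(rr,' '.join(f"{int(x)}" for x in v))
E
```

```text
46 49 53 55 49 41 38 37 40 43 49 72 110 133 137 120 97 84 61 38 27 25 30 29 29 29 24 20 23
52 38 43 47 56 58 56 57 57 51 64 100 149 166 159 134 97 56 23 27 30 30 27 28 28 25 32 32 30
58 49 52 40 36 44 44 44 49 49 73 128 169 166 142 108 60 34 30 33 33 34 30 25 25 32 34 31 29
64 49 49 46 43 40 41 43 46 51 75 135 165 148 114 71 42 44 48 43 34 29 27 29 32 30 29 32 28
70 47 47 46 46 46 38 37 42 50 87 152 164 137 89 53 48 47 47 46 44 43 39 48 65 73 82 76 66
76 41 43 43 39 42 48 43 35 40 95 161 158 119 56 43 43 47 48 43 43 38 28 45 56 54 59 69 78
82 68 84 70 37 30 21 18 22 21 39 86 110 78 58 79 101 114 105 72 41 35 21 24 29 32 34 33 24
90 65 76 83 88 82 77 72 65 58 36 27 36 73 79 76 75 72 71 81 98 87 77 68 58 41 29 30 29
100 113 109 102 96 89 80 76 68 61 40 36 36 82 90 92 92 91 90 89 89 103 109 107 98 63 50 41 36
```

```bash
python3 feel.py; python3 arc.py 140.7 -1.5 6 12 18 24 24
```

```text
t 16.50 pos [ 533.39 -171.19  157.41] r 140.8 phi -117.68 yaw-180 -118.72 F [ 5.11 -1.64 -1.16] M [-0.54 -0.9  -0.32] Ftan -5.29 Frad -0.92 Mhub 0.744 + Mz -0.319 grip 9.3
1, 2.3, -14.6, 0.3, 6, 1, 4.5, -28.9, 0.7, 12, 1, 8.3, -43.0, 1.0, 18, 1, 13.5, -56.6, 1.3, 24, 1, 13.5, -56.6, 1.3, 24
```

Call:
arm_command(
  increments=[1, 2.3, -14.6, 0.3, 6, 1, 4.5, -28.9, 0.7, 12, 1, 8.3, -43.0, 1.0, 18, 1, 13.5, -56.6, 1.3, 24, 1, 13.5, -56.6, 1.3, 24],
)

```text
time: 17.12
tool_pos: [488.6, -132.9, 155.7]
tcp_rot: [3.137, 0.001, 0.651]
contact_force: [-1.0, -8.0, -1.5]
grip_width: 9.0
```

```bash
cat > lag.py <<'E'
from h import *
import sys
z=float(sys.argv[1]); w=imaging.capture('top');cv2.imwrite('pics/last_top.png',w);w=w.astype(np.float32)
a=np.arange(-180,180,1.);v=[]
for rr in (28,31,34):
    X=np.c_[598.7+rr*np.cos(np.radians(a)),-46.7+rr*np.sin(np.radians(a)),np.full(len(a),z)]
    p=proj('top',X).astype(np.float32); v.append(cv2.remap(w,p[:,0].reshape(1,-1),p[:,1].reshape(1,-1),cv2.INTER_LINEAR)[0])
v=np.mean(v,0);g=np.clip(130-v.mean(1),0,60);g[(v[:,2]-v[:,0])>15]*=0.5
th=np.degrees(np.angle(np.sum(g*np.exp(6j*np.radians(a)))))/6
r=np.clip(v[:,2]-v[:,0],0,90);red=np.degrees(np.angle(np.sum(r*np.exp(1j*np.radians(a)))))
k=th+60*np.round((red-th)/60); print(f"hole0 phi {k:.1f} (red {red:.1f}) turned {(-19.3-k)%360:.1f} deg")
E
python3 feel.py; python3 lag.py 189; python3 feel.py
```

```text
t 17.12 pos [ 488.61 -132.93  155.73] r 140.0 phi -141.89 yaw-180 -142.69 F [-0.98 -8.05 -1.49] M [-1.44  0.18 -0.38] Ftan -5.72 Frad 5.74 Mhub 0.802 + Mz -0.384 grip 9.0
hole0 phi -122.3 (red -121.9) turned 103.0 deg
t 17.18 pos [ 488.81 -133.24  155.73] r 140.1 phi -141.74 yaw-180 -142.64 F [-0.76 -8.47 -1.16] M [-1.39  0.23 -0.35] Ftan -6.18 Frad 5.85 Mhub 0.866 + Mz -0.348 grip 9.0
```

```bash
python3 arc.py 139.2 1 4 8 8; python3 arc.py 140.2 0 4 8 8
```

```text
1, -0.7, -9.8, 0.2, 4, 1, 0.4, -19.5, 0.4, 8, 1, 0.4, -19.5, 0.4, 8
1, 0.3, -9.8, 0.2, 4, 1, 1.4, -19.5, 0.4, 8, 1, 1.4, -19.5, 0.4, 8
```

Call:
arm_command(
  increments=[1, -0.7, -9.8, 0.2, 4, 1, 0.4, -19.5, 0.4, 8, 1, 0.4, -19.5, 0.4, 8],
)

```text
time: 17.55
tool_pos: [477.4, -117.1, 155.2]
tcp_rot: [3.138, 0.0, 0.512]
contact_force: [-0.7, -7.5, -1.5]
grip_width: 8.9
```

```bash
python3 feel.py; python3 lag.py 189; python3 feel.py
```

```text
t 17.55 pos [ 477.36 -117.11  155.23] r 140.5 phi -149.82 yaw-180 -150.67 F [-0.73 -7.53 -1.47] M [-1.24  0.14 -0.34] Ftan -6.14 Frad 4.42 Mhub 0.862 + Mz -0.340 grip 8.9
hole0 phi -128.9 (red -130.6) turned 109.6 deg
t 17.60 pos [ 477.45 -117.32  155.23] r 140.5 phi -149.73 yaw-180 -150.64 F [-1.06 -7.61 -1.78] M [-1.24  0.09 -0.34] Ftan -6.04 Frad 4.75 Mhub 0.849 + Mz -0.343 grip 9.1
```

Call:
arm_command(
  increments=[1, 0.3, -9.8, 0.2, 4, 1, 1.4, -19.5, 0.4, 8, 1, 1.4, -19.5, 0.4, 8],
)

```text
time: 17.98
tool_pos: [468.5, -99.2, 154.6]
tcp_rot: [3.139, 0.001, 0.372]
contact_force: [-2.6, -7.5, -0.0]
grip_width: 9.3
```

```bash
python3 feel.py; python3 lag.py 188; python3 feel.py
```

```text
t 17.98 pos [468.48 -99.23 154.58] r 140.6 phi -157.97 yaw-180 -158.66 F [-2.64 -7.45 -0.02] M [-1.25  0.35 -0.39] Ftan -5.92 Frad 5.25 Mhub 0.832 + Mz -0.388 grip 9.3
hole0 phi -86.1 (red -114.0) turned 66.8 deg
t 18.02 pos [468.58 -99.45 154.6 ] r 140.6 phi -157.87 yaw-180 -158.63 F [-2.1  -8.35 -1.57] M [-1.2   0.42 -0.36] Ftan -6.94 Frad 5.09 Mhub 0.976 + Mz -0.364 grip 9.3
```

```bash
cat > avg.py <<'E'
from h import *
import sys
H=np.array([598.8,-46.5]);R=[]
for i in range(int(sys.argv[1]) if len(sys.argv)>1 else 8):
    o=sensors.get_obs();w=imaging.capture('top' if i==0 else 'wrist')
    if i==0: cv2.imwrite('pics/last_top.png',w)
    else: cv2.imwrite('pics/last_wrist.png',w)
    p=o['tool_pos'];d=p[:2]-H;F=o['contact_force'];R.append([(d[0]*F[1]-d[1]*F[0])/1000,o['moment'][2],np.hypot(*d),np.degrees(np.arctan2(d[1],d[0])),(np.degrees(o['tcp_rot'][2])-180+180)%360-180,F[:2]@d/np.hypot(*d),F[2],p[2],o['grip_width']])
R=np.array(R);M=R[:,0]+R[:,1];print('t %.2f M %.3f +- %.3f'%(o['time'],M.mean(),M.std()/len(M)**.5),'Mhub Mz r phi yaw Frad Fz z grip',R.mean(0))
E
python3 avg.py
```

```text
t 18.38 M 0.540 +- 0.034 Mhub Mz r phi yaw Frad Fz z grip [   0.91   -0.37  140.62 -157.82 -158.64    5.24   -0.94  154.53    9.24]
```

Call:
arm_command(
  increments=[1, 0.3, -9.8, 0.2, 4, 1, 1.4, -19.5, 0.4, 8, 1, 1.4, -19.5, 0.4, 8],
)

```text
time: 18.8
tool_pos: [462.2, -80.4, 154.0]
tcp_rot: [3.139, 0.001, 0.233]
contact_force: [-3.5, -8.2, -1.4]
grip_width: 9.2
```

```bash
python3 avg.py; python3 lines.py pics/last_top.png 188
```

```text
t 19.15 M 0.563 +- 0.020 Mhub Mz r phi yaw Frad Fz z grip [   0.95   -0.38  140.75 -165.96 -166.63    5.2    -0.82  153.92    9.05]
-180:124/10 -175:124/10 -170:121/10 -165:117/10 -160:115/10 -155:110/9 -150:96/10 -145:88/7 -140:77/7 -135:89/3 -130:78/4 -125:80/4
-120:82/3 -115:83/3 -110:94/2 -105:110/-1 -100:127/-2 -95:133/-2 -90:128/-3 -85:79/-3 -80:124/-2 -75:137/-3 -70:135/-2 -65:134/-2
-60:134/-3 -55:137/-2 -50:135/-2 -45:135/-3 -40:135/-3 -35:137/-3 -30:130/-2 -25:84/-1 -20:102/-2 -15:134/-3 -10:138/-3 -5:137/-3
0:136/-2 5:135/-3 10:136/-3 15:137/-2 20:136/-3 25:139/-3 30:121/-3 35:76/-2 40:119/-2 45:137/-3 50:137/-2 55:136/-2
60:136/-2 65:137/-3 70:137/-2 75:138/-3 80:139/-3 85:139/-3 90:88/-2 95:101/-2 100:137/-3 105:139/-3 110:136/-3 115:138/-3
120:138/-2 125:138/-3 130:138/-3 135:138/-3 140:137/-3 145:102/-2 150:34/-2 155:32/-0 160:34/-1 165:61/3 170:107/9 175:124/10
```

```bash
cat > lag2.py <<'E'
from h import *
import sys
z=float(sys.argv[1]); w=cv2.imread('pics/last_top.png').astype(np.float32)
a=np.arange(-96,138,1.);v=[]
for rr in (28,31,34):
    X=np.c_[598.7+rr*np.cos(np.radians(a)),-46.7+rr*np.sin(np.radians(a)),np.full(len(a),z)]
    p=proj('top',X).astype(np.float32); v.append(cv2.remap(w,p[:,0].reshape(1,-1),p[:,1].reshape(1,-1),cv2.INTER_LINEAR)[0])
g=np.clip(125-np.mean(v,0).mean(1),0,60); L=[];i=0
n,l=cv2.connectedComponents((g>8).astype(np.uint8).reshape(-1,1))
for k in range(1,n):
    s=l[:,0]==k
    if 3<s.sum()<20: L.append((a[s]*g[s]).sum()/g[s].sum())
L=np.array(L);th=np.degrees(np.angle(np.exp(6j*np.radians(L)).mean()))/6; print('lines',L,'mod60 %.1f; turned %.1f mod 60'%(th,(-19.3-th)%60))
E
python3 lag2.py 188
```

```text
lines [-84.39 -23.44  35.    91.84] mod60 -25.2; turned 5.9 mod 60
```

Call:
arm_command(
  increments=[1, 0.3, -9.8, 0.2, 4, 1, 1.4, -19.5, 0.4, 8, 1, 1.4, -19.5, 0.4, 8],
)

```text
time: 19.58
tool_pos: [458.6, -60.8, 153.3]
tcp_rot: [3.14, 0.002, 0.093]
contact_force: [-4.5, -7.1, -1.0]
grip_width: 9.0
```

```bash
python3 avg.py 6; python3 lag2.py 188
```

```text
t 19.82 M 0.507 +- 0.022 Mhub Mz r phi yaw Frad Fz z grip [   0.88   -0.37  140.93 -174.06 -174.63    5.71   -0.9   153.31    9.08]
lines [-93.49 -31.95  27.05  84.67] mod60 26.6; turned 14.1 mod 60
```

Call:
arm_command(
  increments=[1, 0.3, -9.8, 0.2, 4, 1, 1.4, -19.5, 0.4, 8, 1, 1.4, -19.5, 0.4, 8],
)

```text
time: 20.25
tool_pos: [457.6, -41.0, 152.7]
tcp_rot: [3.14, 0.003, -0.046]
contact_force: [-6.7, -6.6, -1.4]
grip_width: 8.7
```

```bash
python3 avg.py 6; python3 lag2.py 187.5
```

```text
t 20.50 M 0.503 +- 0.016 Mhub Mz r phi yaw Frad Fz z grip [  0.94  -0.43 141.29 177.88 177.38   5.99  -0.61 152.66   9.  ]
lines [-39.64  19.01  76.4  131.6 ] mod60 16.9; turned 23.8 mod 60
```

Call:
arm_command(
  increments=[1, 0.3, -9.8, 0.2, 4, 1, 1.4, -19.5, 0.4, 8, 1, 1.4, -19.5, 0.4, 8],
)

```text
time: 20.92
tool_pos: [459.5, -21.4, 152.1]
tcp_rot: [3.139, 0.004, -0.186]
contact_force: [-7.2, -5.5, -0.2]
grip_width: 9.0
```

```bash
python3 avg.py 6; python3 lag2.py 187
```

```text
t 21.18 M 0.544 +- 0.034 Mhub Mz r phi yaw Frad Fz z grip [  0.96  -0.42 141.61 169.88 169.37   5.83  -0.6  152.05   9.05]
lines [-48.23  11.5   68.95 126.79] mod60 9.8; turned 30.9 mod 60
```

Call:
arm_command(
  increments=[1, 0.3, -9.8, 0.2, 4, 1, 1.4, -19.5, 0.4, 8, 1, 1.4, -19.5, 0.4, 8],
)

```text
time: 21.6
tool_pos: [464.0, -2.3, 151.5]
tcp_rot: [3.139, 0.005, -0.325]
contact_force: [-7.2, -3.9, -1.1]
grip_width: 9.0
```

```bash
python3 avg.py 6; python3 lag2.py 187
```

```text
t 21.85 M 0.541 +- 0.026 Mhub Mz r phi yaw Frad Fz z grip [  0.95  -0.4  141.85 161.92 161.37   6.04  -0.93 151.45   9.1 ]
lines [-56.01   3.1   61.85 119.23 135.79] mod60 4.3; turned 36.4 mod 60
```

Call:
arm_command(
  increments=[1, -0.7, -9.8, 0.2, 4, 1, 0.4, -19.5, 0.4, 8, 1, 0.4, -19.5, 0.4, 8],
)

```text
time: 22.28
tool_pos: [471.1, 15.9, 151.2]
tcp_rot: [3.138, 0.004, -0.465]
contact_force: [-6.7, -5.3, -1.1]
grip_width: 8.9
```

```bash
python3 avg.py 6; python3 lag2.py 186.5
```

```text
t 22.52 M 0.636 +- 0.014 Mhub Mz r phi yaw Frad Fz z grip [  1.03  -0.4  142.1  154.06 153.37   3.8   -1.08 151.17   9.23]
lines [-4.1 54.4] mod60 -4.8; turned 45.5 mod 60
```

Call:
arm_command(
  increments=[1, 0.3, -9.8, 0.2, 4, 1, 1.4, -19.5, 0.4, 8, 1, 1.4, -19.5, 0.4, 8],
)

```text
time: 22.95
tool_pos: [480.8, 32.5, 150.6]
tcp_rot: [3.137, 0.004, -0.605]
contact_force: [-8.0, -5.8, -1.1]
grip_width: 9.0
```

```bash
python3 avg.py 6; python3 lag2.py 186; python3 -c "
from h import *
print(sensors.get_obs()['joint_positions'])"
```

```text
t 23.20 M 0.794 +- 0.025 Mhub Mz r phi yaw Frad Fz z grip [  1.19  -0.39 142.08 146.28 145.37   3.28  -0.8  150.6    8.87]
lines [-10.64  47.85] mod60 -11.4; turned 52.1 mod 60
[-0.09  0.35  1.75 -0.    1.05  2.09]
```

Call:
arm_command(
  increments=[1, 0.0, -2.4, 0.1, 1, 1, 0.1, -4.0, 0.1, 1.6, 1, 0.1, -4.0, 0.1, 1.6],
)

```text
time: 23.62
tool_pos: [482.7, 35.3, 150.4]
tcp_rot: [3.136, 0.004, -0.633]
contact_force: [-7.1, -6.5, -0.6]
grip_width: 8.9
```

```bash
python3 avg.py 10; python3 lag2.py 186; python3 lines.py pics/last_top.png 186 | head -4 | tail -2
```

```text
t 24.07 M 0.969 +- 0.024 Mhub Mz r phi yaw Frad Fz z grip [  1.38  -0.41 142.03 144.83 143.76   3.25  -0.88 150.46   9.07]
lines [-11.48  46.98] mod60 -12.2; turned 52.9 mod 60
-60:114/-2 -55:111/-3 -50:112/-2 -45:112/-2 -40:113/-3 -35:113/-2 -30:116/-2 -25:142/-2 -20:155/-3 -15:120/-2 -10:97/-2 -5:145/-3
0:154/-3 5:153/-2 10:153/-2 15:154/-3 20:153/-3 25:154/-2 30:154/-3 35:154/-3 40:148/-3 45:102/-2 50:114/-2 55:155/-4
```

```bash
python3 arc.py 140.5 0.5 -6 -12 -18 -21 | sed 's/-0.3, -6/0, -6/'
```

```text
1, 0.3, 14.7, 0, -6, 1, 2.6, 29.3, -0.7, -12, 1, 6.4, 43.6, -1.0, -18, 1, 8.9, 50.5, -1.2, -21
```

Call:
arm_command(
  increments=[1, 0.3, 14.7, 0, -6, 1, 2.6, 29.3, 0, -12, 1, 6.4, 43.6, 0, -18, 1, 8.9, 50.5, 0, -21, 1, 8.9, 50.5, 0, -21],
)

```text
time: 24.75
tool_pos: [462.8, -9.9, 151.4]
tcp_rot: [-3.142, -0.0, -0.267]
contact_force: [0.6, 0.3, -1.1]
grip_width: 8.6
```

```bash
python3 avg.py 4; python3 lag2.py 186
```

```text
t 24.90 M 0.002 +- 0.018 Mhub Mz r phi yaw Frad Fz z grip [ -0.01   0.02 140.86 164.79 164.74  -0.13  -1.02 151.35   8.81]
lines [-72.01 -11.51  47.28 103.92] mod60 -13.1; turned 53.8 mod 60
```

Call:
arm_command(
  increments=[1, -8, 0, 0, 0, 1, -18, 0, 0, 0, 1, -30, 0, 0, 0, 1, -42, 0, 0, 0, 1, -50, 0, 0, 0, 1, -50, 0, 0, 0, 1, -50, 0, -30, 0, 1, -50, 0, -60, 0, 1, -50, 0, -60, 0, 1, -50, 0, -60, 0],
)

```text
time: 26.2
tool_pos: [414.2, 3.7, 210.4]
tcp_rot: [3.141, 0.001, -0.265]
contact_force: [0.2, 0.3, -2.1]
grip_width: 8.9
```

```bash
python3 avg.py 2; python3 lag2.py 186;python3 - <<'E'
from h import *
m=cv2.imread('pics/last_wrist.png');g=m.sum(2)//3
print(g[0:6,319],g[155:180,320])
for y in (60,100,140,180,220): print(y,g[y,302:338])
c,s=np.cos,np.sin
o=sensors.get_obs();p=o['tool_pos'];yw=o['tcp_rot'][2];D=np.array([497.3-p[0],-300-p[1]]);print(p,np.degrees(yw),'dx dy',D@[c(yw),s(yw)],D@[s(yw),-c(yw)])
E
```

```text
t 26.25 M -0.052 +- 0.015 Mhub Mz r phi yaw Frad Fz z grip [ -0.05  -0.01 191.44 164.8  164.82   0.07  -1.62 210.31   8.87]
lines [-72.02 -11.48  47.05 104.  ] mod60 -13.1; turned 53.8 mod 60
[ 94 119 127 134 139 142] [126 126 126 126 126 116  81  61  60  88 127 126 127 126 126 127 111  59
  60  60  59  60  59  60  59]
60 [ 65  65  66  65  65  65  66  64  78  95 110 119 125 131 136 141 147 155
 161 163 162 160 157 153 149 146 143 138 133 126 114  89  66  65  65  65]
100 [216 215 214 213 214 214 215 210 167 104 108 119 126 131 136 141 148 155
 159 161 161 160 157 153 150 147 142 138 132 122 127 183 207 195 201 198]
140 [188 176 176 176 175 195 218 224 223 175  97 104 109 112 115 118 121 125
 127 127 126 125 122 119 116 113 109 105 100  92 185 226 226 228 228 228]
180 [186 185 186 186 186 185 185 185 169 121  83  88  91  75  56  58  58  59
  59  60  59  58  57  56  56  54  53  50  48  63 186 227 227 227 227 226]
220 [176 191 175 163 183 188 167 166 191 146  44  49  51  54  55  58  58  59
  59  60  59  58  57  56  56  54  53  49  46 124 187 204 204 203 203 202]
[413.91   3.73 210.13] -15.1823122612591 dx dy 160.025003152084 271.2878350810516
```

Call:
arm_command(
  increments=[1, 30, 52, 0, -4, 1, 60, 104, 0, -8, 1, 90, 156, 0, -13.4, 1, 120, 206, 0, -13.4, 1, 145, 246, 0, -13.4, 1, 160, 271, 0, -13.4, 1, 160, 271, 0, -13.4, 1, 160, 271, 50, -13.4, 1, 160, 271, 90, -13.4, 1, 160, 271, 110, -13.4, 1, 160, 271, 110, -13.4, 1, 160, 271, 110, -13.4],
)

```text
time: 27.8
tool_pos: [498.4, -299.6, 102.1]
tcp_rot: [3.141, -0.001, -0.03]
contact_force: [-0.3, -0.6, -2.0]
grip_width: 9.1
```

```bash
python3 - <<'E'
from h import *
T=pose();o=sensors.get_obs();m=imaging.capture('wrist');cv2.imwrite('pics/w9.png',m);print(T[:3,3],np.degrees(o['tcp_rot']),o['contact_force'])
# rest: brown mask extents on rows, for lateral symmetry versus the bar
hs=cv2.cvtColor(m,cv2.COLOR_BGR2HSV);b=((hs[...,0]>5)&(hs[...,0]<18)&(hs[...,1]>120)&(hs[...,2]>50)).astype(np.uint8);b[:,:250]=0;b[:,400:]=0;b[240:]=0
for y in range(20,240,12):
    x=np.nonzero(b[y])[0]; print(y,(x.min(),x.max(),len(x)) if len(x) else None)
w3=cv2.imread('pics/w3.png');hs=cv2.cvtColor(w3,cv2.COLOR_BGR2HSV);b=((hs[...,0]>5)&(hs[...,0]<18)&(hs[...,1]>120)&(hs[...,2]>50)).astype(np.uint8);b[:,:250]=0;b[:,400:]=0;b[240:]=0
ys,xs=np.nonzero(b);print('w3',np.load('T3.npy')[:3,3],ys.min(),xs[ys<110].min(),xs[ys<110].max())
E
```

```text
[ 498.37 -299.55  102.08] [179.96  -0.05  -1.75] [-0.34 -0.59 -1.99]
20 None
32 None
44 None
56 None
68 None
80 None
92 (np.int64(283), np.int64(359), 54)
104 (np.int64(283), np.int64(359), 54)
116 (np.int64(284), np.int64(358), 53)
128 (np.int64(284), np.int64(358), 53)
140 (np.int64(285), np.int64(358), 52)
152 (np.int64(285), np.int64(357), 51)
164 (np.int64(286), np.int64(357), 50)
176 (np.int64(287), np.int64(357), 50)
188 (np.int64(287), np.int64(393), 55)
200 (np.int64(288), np.int64(356), 49)
212 (np.int64(288), np.int64(356), 49)
224 (np.int64(289), np.int64(356), 47)
236 (np.int64(289), np.int64(355), 34)
w3 [ 497.53 -298.24  111.99] 83 286 359
```

Call:
arm_command(
  increments=[1, -1, 0, 30, 0, 1, -1, 0, 55, 0, 1, -1, 0, 63, 0, 1, -1, 0, 68, 0, 1, -1, 0, 71, 0, 1, -1, 0, 72.5, 0, 1, -1, 0, 72.5, 0],
)

```text
time: 28.72
tool_pos: [497.2, -300.0, 29.1]
tcp_rot: [3.141, -0.001, -0.031]
contact_force: [0.4, -0.3, -1.8]
grip_width: 9.1
```

```bash
python3 avg.py 4
```

```text
t 28.88 M 0.107 +- 0.037 Mhub Mz r phi yaw Frad Fz z grip [   0.09    0.02  273.07 -111.85  178.22    0.05   -1.49   29.12    8.88]
```

Call:
arm_command(
  increments=[1, 0, 0, 0.7, 0, 1, 0, 0, 1.2, 0, 1, 0, 0, 1.2, 0],
)

```text
time: 29.3
tool_pos: [497.3, -300.3, 28.2]
tcp_rot: [3.14, -0.001, -0.031]
contact_force: [-0.2, -0.3, 4.9]
grip_width: 8.9
```

```bash
python3 avg.py 4
```

```text
t 29.45 M -0.100 +- 0.072 Mhub Mz r phi yaw Frad Fz z grip [  -0.17    0.07  273.35 -111.8   178.23    0.99    5.66   28.23    9.1 ]
```

Seated in the notches (Fz +5.7 N). Open gently, then rise.

Call:
arm_command(
  increments=[0.85, 0, 0, 0, 0, 0.8, 0, 0, 0, 0, 0.7, 0, 0, 0, 0, 0.5, 0, 0, 0, 0, 0, 0, 0, 0, 0, 0, 0, 0, 0, 0, 0, 0, 0, 0, 0, 0, 0, 0, 0, 0, 0, 0, 0, 0, 0, 0, 0, 0, 0, 0, 0, 0, 0, 0, 0],
)

```text
time: 30.88
tool_pos: [496.9, -299.8, 27.5]
tcp_rot: [3.142, 0.0, -0.031]
contact_force: [-0.3, -0.4, -0.4]
grip_width: 91.8
```

Call:
arm_command(
  increments=[0, 0, 0, -20, 0, 0, 0, 0, -50, 0, 0, 0, 0, -83, 0, 0, 0, 0, -130, 0, 0, 0, 0, -180, 0, 0, 0, 0, -198.5, 0, 0, 0, 0, -198.5, 0, 0, 0, 0, -198.5, 0],
)

```text
time: 31.88
tool_pos: [496.4, -299.3, 224.6]
tcp_rot: [-3.14, 0.002, -0.031]
contact_force: [-0.4, -0.8, -0.2]
grip_width: 91.9
```

```bash
python3 - <<'E'
from h import *
T=pose();o=sensors.get_obs();m=imaging.capture('wrist');cv2.imwrite('pics/w10.png',m);t=imaging.capture('top');cv2.imwrite('pics/last_top.png',t)
print(o['time'],T[:3,3],o['contact_force'],o['grip_width'])
g=m.sum(2)//3
E_=proj('wrist',[[617.7,-303.5,45],[548,-301.3,45],[488,-299.2,45]],T);print('expected tip/band ends',E_)
x0=int(round(E_[0,0]))-3
for y in range(int(E_[0,1])-10,260,9): print(y,g[y,x0-14:x0+18])
a=cv2.imread('pics/top0.png').astype(int);d=np.abs(a-t.astype(int)).max(2)>45;d=cv2.morphologyEx(d.astype(np.uint8),cv2.MORPH_OPEN,np.ones((2,2)))
n,l,st,c=cv2.connectedComponentsWithStats(d);print([(s[:5].tolist()) for s in st[1:] if s[4]>6])
E
python3 lag2.py 186
```

```text
31.875 [ 496.4  -299.33  224.64] [-0.44 -0.82 -0.21] 91.88112645546326
expected tip/band ends [[322.91  70.83]
 [322.77 139.77]
 [322.49 192.76]]
60 [237 237 237 237 237 237 237 237 237 237 237 237 237 237 237 237 237 237
 237 237 237 236 237 237 237 236 237 237 237 237 237 237]
69 [238 239 238 238 238 238 238 239 239 238 238 238 239 238 238 239 239 238
 239 238 238 238 238 238 238 239 238 239 238 238 238 238]
78 [238 238 238 238 238 238 238 238 238 238 224 202 204 207 208 203 183 157
 128 104 200 238 238 238 238 238 238 238 238 238 238 238]
87 [236 236 236 236 236 237 236 237 237 237 222 206 220 226 230 218 185 159
 129 104 199 237 237 237 237 237 237 237 237 237 237 237]
96 [ 81  80  80  77  75  74  76  76  77  78  86 169 219 226 230 228 218 192
 161 126  98  86  84  83  81  79  78  77  76  76  74  72]
105 [ 71  74  67  62  66  68  71  73  74  74  71 161 217 226 230 228 218 194
 163 134  93  79  94  96  95  93  90  89  86  84  81  78]
114 [144 143 144 142 128 115 115 116 118 120 122 174 216 226 229 228 220 197
 165 135 127 143 151 151 154 150 143 137 138 138 137 137]
123 [143 144 1
[... 2846 characters left out ...]
, 330, 18, 10, 111], [637, 330, 3, 8, 14], [551, 335, 5, 3, 11], [266, 337, 5, 4, 17], [600, 336, 2, 4, 8], [627, 337, 5, 5, 18], [259, 339, 4, 3, 10], [554, 339, 9, 6, 30], [243, 342, 96, 58, 2023], [636, 343, 4, 9, 20], [261, 344, 5, 14, 48], [323, 349, 19, 19, 60], [616, 349, 3, 8, 16], [575, 353, 41, 33, 625], [289, 359, 11, 12, 95], [302, 360, 5, 4, 15], [303, 365, 17, 6, 44], [323, 369, 46, 31, 652], [538, 372, 10, 6, 39], [564, 372, 13, 7, 57], [517, 384, 4, 3, 11], [607, 387, 10, 8, 32], [516, 389, 37, 11, 186], [608, 391, 3, 3, 8], [387, 393, 2, 4, 8], [374, 397, 7, 3, 13], [553, 397, 3, 3, 7], [605, 396, 7, 3, 16]]
lines [-72.08 -11.56  47.09 104.08] mod60 -13.1; turned 53.8 mod 60
```

```bash
python3 -c "
from plant import ticket
print(ticket.close_job())"
```

```text
the job is handed in; nothing more can be done
None
```

I gripped the red book by turning the capstan about 174° clockwise with the bar, in two strokes, one hole each. I then laid the bar back in its rest and handed the job in at about 32 s. No verdict was reported.

**Grip on the book**
- Before the platen met the book, the moment felt at rest on the bar stayed near 0.53 N m.
- It then rose to 0.64, 0.79 and finally 0.97 N m, where I stopped.
- From how far the capstan turned after the platen met the book, I estimate 0.87 to 0.98 N m, inside the 0.8 to 1.05 window.
- The last jump, from 0.79 to 0.97 N m, was bigger than that last small turn should give, so the final moment is the least certain figure.

**Capstan after release**
- The index lines in the top camera did not move after I unloaded and withdrew the bar, nor at the last look.

**Bar back on its rest**
- Its image position is within about 1 mm of where it started. The gripper was open with no contact force.
- That check used pixel numbers only, because I had used all 12 views.

**What disagreed**
- The capstan lagged the hand by about 20° under load, more than the hole's clearance explains. I think the contact gives under load, so I took capstan angles from the index lines instead of the hand.
- The wrist camera's sideways calibration was off by about 2 mm. It did not affect the work.
- A start-to-end comparison of the top view was mostly arm and shadow. It showed no clear movement of the things round the press, but it does not prove it.

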